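# Load the mixer and lock its clamp nut

### The job

Lift the cup carrier by its handle, slide it into the rails of the shaking mixer from the open left end until it is fully home against the end stop, and let go with both cups still standing in it. Tighten the clamp's castle nut clockwise until it is snug, then turn it on just as far as the next slot that lines up with the locking pin (never back, and no further than that slot), and push the pin fully in so that the shaking cannot loosen it. Leave the bottles, boxes and the spare cup around the mixer where they are.

Things in the scene. Friction and masses are not known exactly. Their poses are not given: they have to be found in the camera images.
- mixer: Shaking mixer, fixed: white housing with a grey platform with aluminium rails on top, 236 mm long in its y. Origin: centre of its underside; x points away from the operator, y left along the rails, z up. Rails and lip run from y = -95 to +80 mm, then the rails flare out to y = +107 mm at the open left end. End stop at y = -90 mm, 14 mm high.
- bay (a point): Platform top, 85 mm above the worktop, where the carrier's underside centre belongs when home; axes as the mixer's. Inner faces of the rails at x = +-45 mm (1 mm play each side). Rear rail (+x) 16.5 mm high with a lip reaching in to x = +33 mm, its underside 14 mm above the platform; front rail 6 mm high.
- carrier: Grey plastic carrier, loose, 0.32 kg without cups, 88 x 180 x 12 mm, alike both ways round, long edges bevelled at 35 degrees. Origin: centre of its underside; y along its length, z up. Two cups stand 7 mm deep in pockets at y = +-50 mm; their lids reach 76 mm above the underside. Handle arch over the middle.
- carrier_handle (a point): Centre of the carrier's black handle bar: 56 mm long in the carrier's x, 12 mm thick in y, 14 mm high; 106 mm above the carrier's underside. Posts under its ends at x = +-24 mm.
- cup_a: Specimen cup with yellow lid, 57 mm wide, 71 mm high, standing loose in the carrier's pocket at y = +50 mm. Origin: centre of its underside.
- cup_b: Specimen cup with white lid, same size, in the carrier's pocket at y = -50 mm. Origin: centre of its underside.
- stud (a point): On the clamp stud's axis, level with the snug nut's underside; fixed. z points out along the stud, which leans 35 degrees from vertical towards the operator (-x of the mixer); y is the mixer's y and the pin's line; x up the slope to the carrier. Stud 25 mm thick, ends at z = 31 mm. Below the washer a strap, 30 mm wide, x = -28 to +41 mm, top at z = -3 mm, presses the carrier's front edge.
- nut_grip (a point): On the castle nut's axis, 8 mm above its underside; turns with it. Hexagon 41 mm across flats, 16.5 mm high; above it a 39 mm crown to 28 mm with six slots 8 mm wide, 10 mm deep through the middles of the flats. y axis: through a slot, square to a flat (every 60 degrees); z out along the stud. Tightens clockwise seen from outside (negative about z), moving in 1.5 mm per rad until snug.
- nut_thread (a joint): Turn of the nut on its thread, rad: 0 = snug (strap pressed on the carrier), negative = still that far to tighten; starts -1.6 to -0.9. Turns with about 0.08 N m until snug; stays where it is left.
- clamp_washer (a joint): Turn of nut and washer together beyond snug, rad; 0 until snug, then grows with the tightening (about 0.4 N m, stays where it is left). The slot to use always lies 0.25 to 0.9 rad beyond snug; the one after it is 1.05 rad further.
- lock_pin (a joint): Travel of the locking pin towards the nut, m: 0 = out, 0.018 = fully home, knob against the bracket. It can enter only where a slot is in line (within about 0.1 rad). Friction about 1.5 N.
- pin_knob (a point): Centre of the outer end of the pin's grey knob, 18 mm diameter, 10 mm long; push along -y of the mixer. When out it is at y = +80, z = 23.5 mm in the stud's frame. The 5 mm pin, its tip 27 mm from the stud's axis when out, runs in a bracket at y = 38 to 52 mm, 16 mm wide, up to z = 31 mm: keep fingers off it when turning the nut. The boss below ends at y = 59 mm.
- saline: Bystander bottle, blue cap, 49 mm wide, 123 mm high, loose. Origin: centre of its underside.
- spare_cup: Bystander specimen cup with yellow lid, 57 mm wide, 71 mm high, standing on the worktop in front of the mixer, loose.
- stain: Bystander small bottle, red cap, 38 mm wide, 84 mm high, loose, near the front left.
- strips: Bystander canister, black cap, 47 mm wide, 110 mm high, loose, behind the carrier.
Things that resemble listed ones, but are neither listed nor needed, are in the scene too. Of the things like the cup_b, leave any that is orange; of the rest the smaller one is meant.

How it is judged (in metres and radians):
On the way, in this order (a step that is already met when the one before it is completed fails the run):
1. the carrier is home in the mixer's rails, against the end stop (y of carrier in the frame of bay between -0.005 and 0.005 m and x of carrier in the frame of bay between -0.004 and 0.004 m and z of carrier in the frame of bay below 0.005 m and angle between the y axis of carrier and the y axis of bay, either way round below 0.04 rad), for 0.2 s.
2. the castle nut is tightened beyond snug with the locking pin still out (value of joint nut_thread above -0.05 rad and value of joint clamp_washer above 0.1 rad and value of joint lock_pin below 0.006 m), for 0.2 s.
At the end, for the whole second after the job is handed in: The carrier lies level in the rails within 5 mm of its home place, both cups standing in their pockets; the nut is snug and 0.1 to 1.15 rad beyond snug (in the first slot past snug), and the pin is pushed in at least 15 of its 18 mm through that slot (y of carrier in the frame of bay between -0.005 and 0.005 m and x of carrier in the frame of bay between -0.004 and 0.004 m and z of carrier in the frame of bay below 0.003 m and angle between the y axis of carrier and the y axis of bay, either way round below 0.04 rad and value of joint nut_thread above -0.06 rad and value of joint clamp_washer between 0.1 and 1.15 rad and value of joint lock_pin above 0.015 m and angle between each of cup_a, cup_b's own z axis and vertical below 0.12 rad and horizontal distance between each of cup_a, cup_b and carrier below 0.056 m and z of each of cup_a, cup_b in the frame of bay below 0.01 m and linear speed of carrier below 0.02 m/s); the robot touches nothing.
It fails at once if a specimen cup of the carrier is tipped over (angle between any of cup_a, cup_b's own z axis and vertical above 0.5 rad).
It fails at once if the nut is forced past the first slot (value of joint clamp_washer above 1.2 rad).
It fails at once if the nut is turned back after it was snug (value of joint clamp_washer above 0.05 rad and value of joint nut_thread below -0.25 rad).
It fails at once if a bystander is pushed away or knocked over (distance of any of saline, spare_cup, stain, strips from where it was at the start of the episode above 0.03 m or angle between any of saline, spare_cup, stain, strips's own z axis and vertical above 0.5 rad).
It also fails if it takes over 72 s, if anything falls off the work surface, if the arm or the gripper's body presses on something with over 40 N, if the wrist force passes 120 N, or if a joint passes its speed limit or range.

### The arm

A 6-joint arm with a two-finger parallel gripper is mounted at the origin on a cart in front of the work surface, level with it; the furniture and walls round the work are solid. World frame = base frame: x ahead of the robot, y to its left, z up, the work surface at z = 0. Lengths are in mm, angles in rad, forces in N, time in s.
With the tool pointing down it reaches from about 350 to 775 mm from the base axis. Payload 7.3 kg.
Tool frame: the origin (TCP) lies at the very end of the fingers, on their centre line; the grasp point (between the pads) lies 19 mm behind it; z points along the fingers, y is the line along which they close (so a half turn about z gives the same grasp; the last joint's range is limited). The gripper opens to 92 mm and grips with 3 to 60 N. Pads are 19 mm wide; open, the fingers measure 130 mm over their backs; the gripper's body (75 mm by 190 mm) begins 47 mm behind the grasp point.
Start: joints at [1.129, 0.342, 1.524, -0, 1.275, -0.146], TCP at [153.025, 502.223, 226.741] pointing down, gripper open.
Joint ranges: [-2.53, 2.53], [-0.77, 2.02], [0.04, 2.7], [-1, 4.14], [0.28, 2.66], [-3.11, 3.11]. Speed limits (rad/s): [2.57, 2.57, 3.14, 3.14, 3.14, 3.14].

### API

Orientations are given as [roll, pitch, yaw] about the fixed x, y, z axes, in that order (R = Rz(yaw) Ry(pitch) Rx(roll)).
In Python, from plant import get_obs, vision, workorder gives the robot as it stands.
- The arm moves only by the shell command python3 -m pendant 'ROWS' [OPENING]. ROWS is a JSON object of lists of equal length, an entry for each row: "dp": the shift along the tool's x, y, z in m, a list of three; "rotation": the turn, a rotation vector about the tool's x, y, z in rad, a list of three. A call has 1 to 8 rows; each row is the pose to reach, as a shift and turn from the pose commanded when the call began, along the tool's axes at that moment; what a row does not reach only later rows make up. A row lasts 1/8 s, in which the tool goes at most 62.5 mm and 10.7 degrees, less where a joint would pass 70% of its speed; a pose out of reach is approached as far as the arm can. A call with a gripper value outside its range is refused whole. OPENING is the finger opening in m, from 0 to 0.0918, set as the call begins (- or left out, the last holds). The fingers move at their own pace and stop on an object; the grip force is fixed at half the most. Time passes only in rows, so rows that repeat a pose let the fingers close. It gives the time, the measured TCP pose, the force, the opening and the grip force at its end, in the units of the state.
- get_obs(): the state, without advancing time (a new reading comes with each control period).
- vision.capture(name): name is "side" or "top" or "wrist"; returns a dict with "pixels" (400x640x3 uint8, red, green, blue), "vfov" (degrees; the focal length in pixels is half the picture's height over the tangent of half this angle, whatever the lens; pixels are square), "cx", "cy" (the principal point, pixels), "pose" (4x4, takes a point from camera to world coordinates); the wrist camera has in their place "T_tool_cam" (4x4, takes a point from camera to tool coordinates, whose origin is the TCP and whose axes are the flange's). Camera axes: x right, y up, looking along -z (the intrinsics and any distortion apply to the point x, -y, -z); pixel columns grow to the right and rows downward; lengths in mm; the calibration is good to about 2 mm. A picture is of the moment at which its call begins: read the wrist's pose just before it. There is no depth.
- workorder.close_job(): hands the job in; it is judged then, once.
The state is a dict: "time": time; "joint_positions": joint angles; "dq": joint speeds; "tau": joint torques, N m; "tool_pos": TCP position; "tcp_rot": TCP orientation; "contact_force": force on the tool from outside, world axes, zero at the start; "moment": the same for the moment, N m; "grip_width": finger opening in mm; "finger_force": force on a finger pad.
Only numpy, scipy, OpenCV 4.12 (cv2) and the standard library are available. Lean on these libraries where they do the work, as an engineer would, in place of code of your own. Each camera call takes 0.05 s, during which the arm holds its last target. There are 200 camera calls.

## Working session

There is one attempt and no reset: what is moved stays moved. The work goes in short steps, Python scripts to look and compute and a shell command to move; the robot and the scene stay as the last step left them, time stands still between calls to the robot, and variables do not carry over. Pictures are saved under pics/ and viewed, at most 10 in all, crops included, and the job is handed in when it is done.

```bash
ls; mkdir -p pics
cat > h.py <<'E'
import numpy as np, cv2
from scipy.spatial.transform import Rotation as R
from plant import get_obs, vision, workorder
E
python3 - <<'E'
from h import *
o=get_obs();print({k:np.round(v,3).tolist() for k,v in o.items()})
for n in ("side","top"):
    c=vision.capture(n);cv2.imwrite(f"pics/{n}0.png",c["pixels"][:,:,::-1])
    np.savez(f"{n}0.npz",**c)
    print(n,c.keys(),c["vfov"],c["cx"],c["cy"],np.round(c["pose"],3).tolist())
c=vision.capture("wrist");print({k:v for k,v in c.items() if k!="pixels"})
cv2.imwrite("pics/wrist0.png",c["pixels"][:,:,::-1])
E
```

```text
pics
{'time': 0.0, 'joint_positions': [1.129, 0.343, 1.525, 0.0, 1.275, -0.146], 'dq': [0.0, -0.002, -0.0, 0.002, -0.001, 0.001], 'tau': [-0.0, -43.124, -24.422, 0.072, 0.056, -0.0], 'tool_pos': [152.851, 501.835, 226.033], 'tcp_rot': [-3.14, -0.0, 2.846], 'contact_force': [-0.205, 0.311, 0.429], 'moment': [-0.003, -0.031, -0.023], 'finger_force': 0.0, 'grip_width': 91.765}
side dict_keys(['pixels', 'vfov', 'cx', 'cy', 'pose']) 47.87957490472911 317.3417168740297 200.67264342313473 [[-0.912, 0.208, -0.354, 50.52], [-0.411, -0.433, 0.803, 1367.436], [0.014, 0.877, 0.48, 791.806], [0.0, 0.0, 0.0, 1.0]]
top dict_keys(['pixels', 'vfov', 'cx', 'cy', 'pose']) 47.62350559801418 325.0565540110204 196.19782730569838 [[-0.019, 0.995, -0.103, 423.343], [-1.0, -0.017, 0.02, 216.676], [0.019, 0.103, 0.994, 1234.45], [0.0, 0.0, 0.0, 1.0]]
{'vfov': 61.57002439891484, 'cx': 315.1594922434499, 'cy': 204.58978129703326, 'T_tool_cam': array([[ 3.08485133e-04,  9.69166604e-01,  2.46406164e-01,
         6.68929748e+01],
       [ 9.99999009e-01, -6.37460107e-04,  1.25532663e-03,
        -4.09534717e-01],
       [ 1.37369475e-03,  2.46405533e-01, -9.69165840e-01,
        -1.57806467e+02],
       [ 0.00000000e+00,  0.00000000e+00,  0.00000000e+00,
         1.00000000e+00]])}
```

View pics/top0.png

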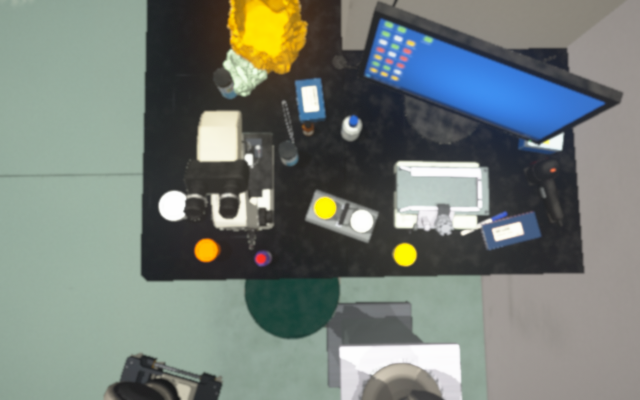

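View pics/side0.png

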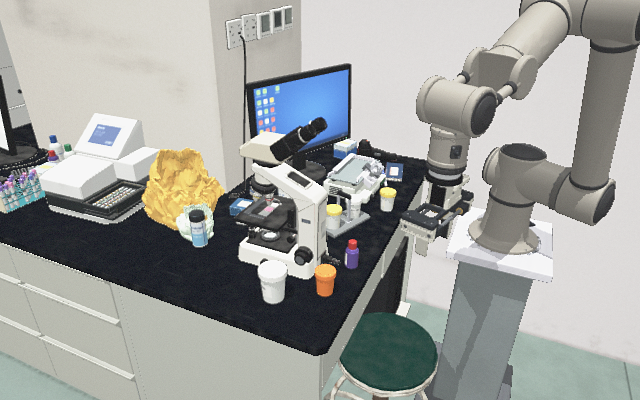

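The top view shows the carrier at about (342,216), with a yellow lid at (325,207) and a white lid at (362,221). The mixer is at (440,195) with its clamp on the front at (438,218), the spare cup is at (405,254), and stain is at (262,258). There are three candidates for cup_b: white (362,221) in the carrier, the larger white cup (172,206), and the orange cup (206,250). I take the one at (362,221) because it is the smaller white one and stands in the carrier. I'll confirm that in the close-up.

```bash
cat >> h.py <<'E'
def ray(c,uv,tcp=None):
    f=200/np.tan(np.radians(c["vfov"])/2)
    uv=np.atleast_2d(uv).astype(float)
    d=np.c_[(uv[:,0]-c["cx"])/f,-(uv[:,1]-c["cy"])/f,-np.ones(len(uv))]
    T=c["pose"]
    return T[:3,3],d@T[:3,:3].T
def onz(c,uv,z):
    o,d=ray(c,uv);return o+d*((z-o[2])/d[:,2])[:,None]
def proj(c,P):
    f=200/np.tan(np.radians(c["vfov"])/2)
    q=(np.atleast_2d(P)-c["pose"][:3,3])@c["pose"][:3,:3]
    return np.c_[c["cx"]+f*q[:,0]/-q[:,2],c["cy"]-f*q[:,1]/-q[:,2]]
def shot(name,tag):
    o=get_obs();c=dict(vision.capture(name))
    if name=="wrist":
        T=np.eye(4);T[:3,:3]=R.from_euler("xyz",o["tcp_rot"]).as_matrix();T[:3,3]=o["tool_pos"]
        c["pose"]=T@c["T_tool_cam"]
    np.savez(f"{tag}.npz",**c);cv2.imwrite(f"pics/{tag}.png",c["pixels"][:,:,::-1]);return c
def load(tag):
    return dict(np.load(f"{tag}.npz"))
def totool(target):  # shift in tool axes from the present pose
    o=get_obs();Rm=R.from_euler("xyz",o["tcp_rot"]).as_matrix()
    return Rm.T@(np.array(target)-o["tool_pos"])/1000
E
python3 - <<'E'
from h import *
c=load("top0")
print("yel,whi lid",onz(c,[(325,207),(362,221)],76).round(0).tolist())
print("mixer corners",onz(c,[(396,161),(489,163),(487,228),(394,229)],95).round(0).tolist())
print("nut",onz(c,(441,218),90).round(), "spare",onz(c,(405,254),71).round(),"stain",onz(c,(262,258),84).round(),"saline",onz(c,(352,122),123).round(),"strips",onz(c,(289,148),110).round(),"scope",onz(c,[(273,135),(273,225)],100).round().tolist())
print(totool([360,200,330]))
E
```

```text
yel,whi lid [[516.0, 194.0, 76.0], [478.0, 100.0, 76.0]]
mixer corners [[629.0, 10.0, 95.0], [620.0, -229.0, 95.0], [454.0, -214.0, 95.0], [456.0, 21.0, 95.0]]
nut [[ 481. -100.   90.]] spare [[392.  -9.  71.]] stain [[389. 354.  84.]] saline [[725. 123. 123.]] strips [[663. 282. 110.]] scope [[700.0, 323.0, 100.0], [471.0, 325.0, 100.0]]
[-0.28612542 -0.22857549 -0.10359036]
```

```bash
python3 -m pendant '{"dp":[[-0.03,-0.025,-0.02],[-0.075,-0.06,-0.04],[-0.12,-0.1,-0.06],[-0.165,-0.14,-0.08],[-0.21,-0.18,-0.1],[-0.255,-0.22,-0.1],[-0.30,-0.26,-0.1],[-0.345,-0.295,-0.1]],"rotation":[[0,0,0],[0,0,0],[0,0,0],[0,0,0.02],[0,0,0.04],[0,0,0.06],[0,0,0.08],[0,0,0.09]]}' -
python3 -m pendant '{"dp":[[-0.03,-0.03,0],[-0.055,-0.052,0],[-0.055,-0.052,0],[-0.055,-0.052,0]],"rotation":[[0,0,0],[0,0,0],[0,0,0],[0,0,0]]}'
python3 - <<'E'
from h import *
c=shot("wrist","w1")
g=c["pixels"]
E
```

```text
time: 1.15
tool_pos: [397.6, 117.5, 326.8]
tcp_rot: [3.141, 0.0, 2.755]
contact_force: [0.1, 0.6, 0.3]
grip_width: 91.8
finger_force: 0.0
time: 1.65
tool_pos: [428.1, 51.0, 326.5]
tcp_rot: [3.141, -0.001, 2.756]
contact_force: [0.6, -0.2, -0.2]
grip_width: 92.0
finger_force: 0.0
```

View pics/w1.png

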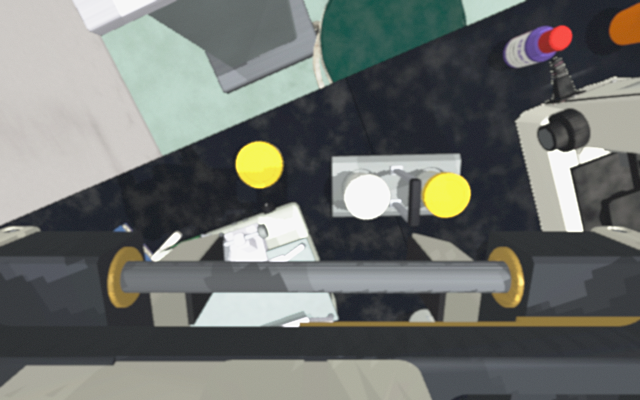

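This wrist view shows the carrier with the white lid at (367,196), the yellow lid at (446,194) and the handle bar at (414,202). The spare cup is at (259,164) and the nut is at about (245,240), partly hidden. Next I'll measure the carrier and make the enlarged crop.

Run:
```python
from h import *
c=load("w1");g=c["pixels"];h=cv2.cvtColor(g,cv2.COLOR_RGB2HSV)
def blobs(m,box,mn=100):
    M=np.zeros(m.shape,np.uint8);x0,y0,x1,y1=box;M[y0:y1,x0:x1]=m[y0:y1,x0:x1]
    n,l,s,ce=cv2.connectedComponentsWithStats(M)
    out=[]
    for i in range(1,n):
        if s[i,4]>mn:
            k=max(cv2.findContours((l==i).astype(np.uint8),0,2)[0],key=len)
            out.append((s[i,4],cv2.minEnclosingCircle(k),cv2.minAreaRect(k)))
    return out
yel=((h[...,0]>20)&(h[...,0]<35)&(h[...,1]>150)&(h[...,2]>120))
whi=((h[...,1]<25)&(h[...,2]>225))
dark=(h[...,2]<60)
for nm,m,b in(("yel",yel,(200,100,500,240)),("whi",whi,(330,150,410,230)),("bar",dark,(400,172,424,230))):
    for a,ci,re in blobs(m,b): print(nm,a,np.round(ci[0],1),round(ci[1],1),re,onz(c,ci[0],76 if nm!="bar" else 113).round(1))
cv2.imwrite("pics/crop1.png",cv2.resize(g[130:250,300:500,::-1],None,fx=4,fy=4,interpolation=cv2.INTER_CUBIC))
```

```text
yel 1786 [258.8 164.2] 24.2 ((258.7400207519531, 164.32000732421875), (47.400001525878906, 46.400001525878906), 53.13010025024414) [[388.9  -8.2  76. ]]
yel 1699 [446.3 194.2] 24.3 ((446.5, 195.0), (44.0, 47.0), 90.0) [[510.7 192.5  76. ]]
whi 1646 [372. 198.] 28.3 ((368.5, 195.50001525878906), (43.560638427734375, 49.39159393310547), 59.036251068115234) [[480.6 105.2  76. ]]
bar 339 [411.5 205.1] 26.5 ((411.5, 204.0), (50.0, 23.0), 90.0) [[495.  141.5 113. ]]
```

View pics/crop1.png

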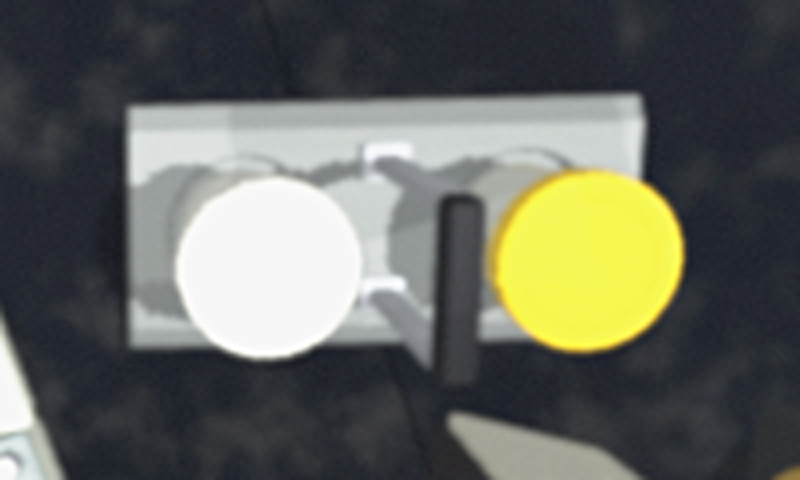

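The crop confirms the white lid at (367,197) is the same size as the yellow one at (447,195), in the carrier, so it is cup_b. The bar's top face is centred at about (414.8,202.5).

Run:
```python
from h import *
c=load("w1")
w=onz(c,(367,196.7),76)[0];y=onz(c,(447.2,195.2),76)[0];b=onz(c,[(415.6,178.5),(413.8,226)],113)
print(w,y,(w+y)/2,np.linalg.norm(w-y)); d=y-w;a=np.arctan2(d[0],-d[1]);print("tool yaw needed",a)
print("bar",b,b.mean(0),np.linalg.norm(b[0]-b[1]),np.arctan2(*(b[1]-b[0])[[1,0]]))
k=onz(c,[(332,217),(332,156.5),(460,154)],12);print("carrier",k)
t=np.array([*b.mean(0)[:2],0]);
for z in (140,87): print(z,totool([t[0],t[1],z]).round(4))
```

```text
[476.70155193 100.00061025  76.        ] [512.4539445  193.21207053  76.        ] [494.57774821 146.60634039  76.        ] 99.83290991842115
tool yaw needed 2.7753366101142265
bar [[467.46910573 155.2967557  113.        ]
 [519.86257898 136.19208762 113.        ]] [493.66584236 145.74442166 113.        ] 55.76795119898498 -0.34965565860308984
carrier [[503.46557871  45.89871124  12.        ]
 [421.28402056  78.09326372  12.        ]
 [485.32643164 245.11955127  12.        ]]
140 [-0.0255  0.1121  0.1867]
87 [-0.0255  0.1121  0.2397]
```

```bash
python3 -m pendant '{"dp":[[-0.006,0.03,0.03],[-0.014,0.065,0.08],[-0.02,0.09,0.13],[-0.0255,0.112,0.17],[-0.0255,0.112,0.2],[-0.0255,0.112,0.22],[-0.0255,0.112,0.239],[-0.0255,0.112,0.239]],"rotation":[[0,0,0],[0,0,-0.01],[0,0,-0.02],[0,0,-0.024],[0,0,-0.024],[0,0,-0.024],[0,0,-0.024],[0,0,-0.024]]}' -
python3 -m pendant '{"dp":[[0,0,0],[0,0,0],[0,0,0],[0,0,0],[0,0,0],[0,0,0],[0,0,0],[0,0,0]],"rotation":[[0,0,0],[0,0,0],[0,0,0],[0,0,0],[0,0,0],[0,0,0],[0,0,0],[0,0,0]]}' 0
```

```text
time: 2.7
tool_pos: [492.8, 145.7, 86.8]
tcp_rot: [-3.14, -0.003, 2.782]
contact_force: [0.1, 0.3, 0.9]
grip_width: 91.8
finger_force: 0.0
time: 3.7
tool_pos: [494.3, 144.9, 87.7]
tcp_rot: [3.141, 0.0, 2.78]
contact_force: [-0.0, 2.9, -0.5]
grip_width: 16.3
finger_force: 0.9
```

```bash
python3 -m pendant '{"dp":[[0,0,0],[0,0,0],[0,0,0],[0,0,-0.004],[0,0,-0.015],[0,0,-0.03],[0,0,-0.05],[0,0,-0.07]],"rotation":[[0,0,0],[0,0,0],[0,0,0],[0,0,0],[0,0,0],[0,0,0],[0,0,0],[0,0,0]]}' 0
python3 -m pendant '{"dp":[[-0.005,0,-0.02],[-0.012,0,-0.035],[-0.02,0,-0.05],[-0.03,0,-0.05],[-0.04,-0.001,-0.05],[-0.048,-0.002,-0.05],[-0.05,-0.002,-0.05],[-0.05,-0.002,-0.05]],"rotation":[[0,0,-0.03],[0,0,-0.08],[0,0,-0.14],[0,0,-0.2],[0,0,-0.26],[0,0,-0.3],[0,0,-0.32],[0,0,-0.32]]}'
python3 - <<'E'
from h import *
c=shot("wrist","w2")
E
```

```text
time: 4.7
tool_pos: [494.2, 144.7, 159.3]
tcp_rot: [3.141, 0.001, 2.78]
contact_force: [-0.6, -0.3, -4.7]
grip_width: 12.0
finger_force: 30.0
time: 5.7
tool_pos: [540.0, 125.2, 208.1]
tcp_rot: [3.141, 0.0, 3.099]
contact_force: [-0.1, -0.6, -4.6]
grip_width: 11.4
finger_force: 30.0
```

View pics/w2.png

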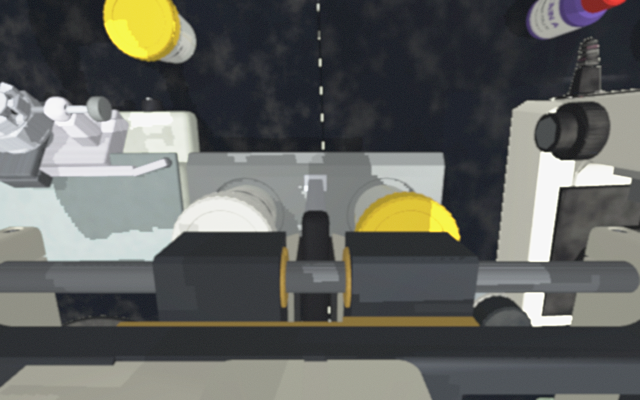

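The carrier is held level, with its front edge at row ~153 (cols 187–443). The mixer's front rail runs at about row 170 (cols 40–130), its flare reaches about (170,163), and the nut and pin are at the upper left. I'll enlarge that part.

Run:
```python
from h import *
g=load("w2")["pixels"]
cv2.imwrite("pics/crop2.png",cv2.resize(g[75:265,0:260,::-1],None,fx=3,fy=3,interpolation=cv2.INTER_CUBIC))
```

```text
(no output)
```

View pics/crop2.png

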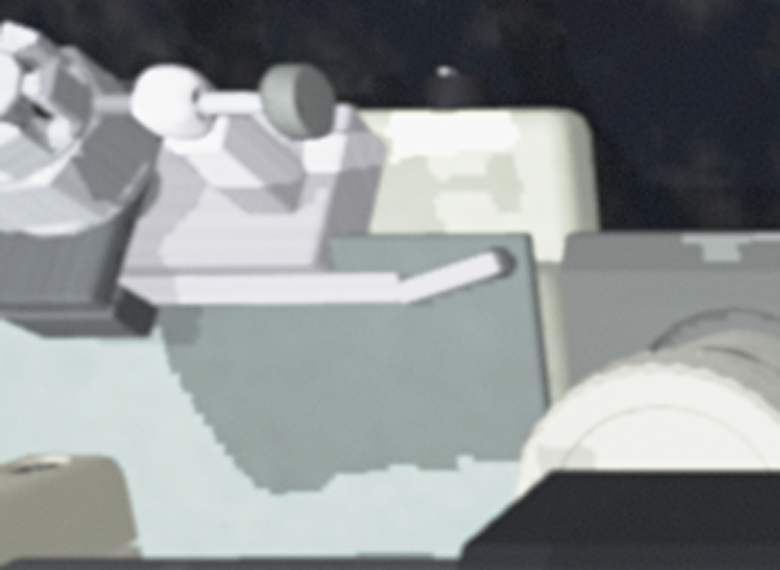

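Front rail inner edge: about crop (165,303)–(403,302), i.e. row 176. The flare starts at about col 134 and ends at about col 170, and the platform's left end is at cols 177–183. I'll fit these lines to sub-pixel precision.

```bash
cat >> h.py <<'E'
def edge(g,cols,r0,r1,sign):
    """row of steepest brightness step (sign +: dark->bright downward) per column, robust line"""
    a=cv2.GaussianBlur(g,(0,0),0.8).astype(float).sum(2);P=[]
    for u in cols:
        d=np.diff(a[r0:r1,u])*sign;i=int(d.argmax())
        o=0
        if 0<i<len(d)-1:
            den=d[i-1]-2*d[i]+d[i+1];o=0.5*(d[i-1]-d[i+1])/den if den else 0
        P.append((u,r0+i+0.5+o))
    P=np.array(P);k=np.ones(len(P),bool)
    for _ in range(4):
        q=np.polyfit(P[k,0],P[k,1],1);e=abs(P[:,1]-np.polyval(q,P[:,0]));k=e<max(0.4,2*np.median(e))
    return q,k.sum()
E
python3 - <<'E'
from h import *
c=load("w2");g=c["pixels"]
def wl(q,u,z):
    p=onz(c,[(u[0],np.polyval(q,u[0])),(u[1],np.polyval(q,u[1]))],z);d=p[1]-p[0];d=d*np.sign(d[1]);return p.round(1)[:,:2].tolist(),"yaw",round(np.arctan2(-d[0],d[1]),4)
q,n=edge(g,range(62,128),170,182,-1);print("rail inner",q,n,wl(q,(62,128),91))
q,n=edge(g,range(62,128),160,173,1);print("rail outer",q,n,wl(q,(62,128),91))
q,n=edge(g,range(115,172),148,160,1);print("platform front",q,n,wl(q,(115,172),85))
q,n=edge(g,range(200,430),147,159,1);print("carrier front",q,n,wl(q,(190,440),120.4))
gt=np.ascontiguousarray(g.transpose(1,0,2))
q,n=edge(gt,range(160,195),172,190,1);q2,n2=edge(gt,range(160,195),172,190,-1)
for qq,nn in((q,n),(q2,n2)):
    p=onz(c,[(np.polyval(qq,160),160),(np.polyval(qq,195),195)],85);d=p[1]-p[0];print("plat left",qq,nn,p[:,:2].round(1).tolist(),"yaw",round(np.arctan2(d[1],d[0]),4))
q,n=edge(gt,range(158,200),180,195,1);print("carr right end",q,n)
print("bend y80, flare tip",onz(c,[(134.5,175.8),(170,163)],91).round(1))
print("carrier corners",onz(c,[(187.5,153.2),(443.5,153)],120.4).round(1), get_obs()["tool_pos"],get_obs()["tcp_rot"])
# nut/pin pts
print("knob", onz(c,(98,109),110))
E
```

```text
rail inner [-8.86689261e-03  1.76488451e+02] 66 ([[509.7, -83.7], [511.5, -29.0]], 'yaw', np.float64(-0.0328))
rail outer [-2.11143558e-02  1.68083707e+02] 66 ([[502.2, -82.0], [503.3, -27.5]], 'yaw', np.float64(-0.0207))
platform front [3.28670873e-02 1.50657554e+02] 37 ([[494.4, -40.1], [497.9, 7.1]], 'yaw', np.float64(-0.0746))
carrier front [-5.81988903e-05  1.51830358e+02] 230 ([[492.1, 35.9], [499.7, 217.1]], 'yaw', np.float64(-0.0417))
plat left [1.07900347e-01 1.60876758e+02] 35 [[501.2, 11.8], [531.1, 10.7]] yaw -0.0343
plat left [1.04969535e-01 1.58265528e+02] 32 [[501.1, 9.2], [531.0, 8.0]] yaw -0.0395
carr right end [3.78478444e-02 1.74131690e+02] 37
bend y80, flare tip [[512.1 -23.7  91. ]
 [502.8   7.2  91. ]]
carrier corners [[493.   33.9 120.4]
 [500.7 219.7 120.4]] [539.95394918 125.28301704 207.99983369] [ 3.14145611e+00 -9.80071845e-05  3.09927588e+00]
knob [[459.07911296 -31.38663263 110.        ]]
```

```bash
python3 -m pendant '{"dp":[[-0.006,-0.001,0.004],[-0.014,-0.002,0.012],[-0.02,-0.003,0.022],[-0.022,-0.004,0.03],[-0.022,-0.004,0.033],[-0.022,-0.004,0.033],[-0.022,-0.004,0.033]],"rotation":[[0,0,0],[0,0,-0.007],[0,0,-0.007],[0,0,-0.007],[0,0,-0.007],[0,0,-0.007],[0,0,-0.007]]}'
cat > al.py <<'E'
from h import *
import sys
c=shot("wrist",sys.argv[1]);g=c["pixels"];o=get_obs();t=o["tool_pos"]
cv2.imwrite("pics/c_"+sys.argv[1]+".png",cv2.resize(g[75:265,0:260,::-1],None,fx=3,fy=3,interpolation=cv2.INTER_CUBIC))
M=np.array([0.035,0.9994,0])
def wl(q,u,z):
    p=onz(c,[(u[0],np.polyval(q,u[0])),(u[1],np.polyval(q,u[1]))],z);d=p[1]-p[0];d=d*np.sign(d[1]);return p,round(float(np.arctan2(-d[0],d[1])),4)
zc=t[2]-87.7
# expected places from the estimate of the bay
B=np.array([554,-104.5,85.])
X=np.array([0.9994,-0.035,0])
for nm,P,z in (("rail inner",[B-45*X+y*M+[0,0,6] for y in (40,76)],91),("carrier",[t+[0,0,-87.7]-44*X+y*M for y in(-80,80)],zc)):
    uv=proj(c,P);u0,u1=sorted(uv[:,0].astype(int));u0=max(u0,2);r=int(round(uv[:,1].mean()))
    q,n=edge(g,range(u0,u1),r-7,r+8,-1 if nm[0]=="r" else 1)
    p,yaw=wl(q,(u0,u1),z);print(nm,"expected px",uv.round(1).tolist(),"found rows",np.polyval(q,[u0,u1]).round(1),n,u1-u0,p[:,:2].round(1).tolist(),yaw, "x off from bay axis",((p-B)@X).round(1))
print(t,o["tcp_rot"],"tcp in bay x,y",(t-B)@X,(t-B)@M,zc)
E
python3 al.py w3
```

```text
time: 6.62
tool_pos: [562.2, 120.4, 175.1]
tcp_rot: [3.141, 0.001, 3.107]
contact_force: [0.3, 0.9, -5.1]
grip_width: 11.7
finger_force: 30.0
rail inner expected px [[56.9, 150.4], [107.3, 150.4]] found rows [150.1 149.9] 51 51 [[510.2, -63.6], [511.3, -27.1]] -0.029 x off from bay axis [-45.2 -45.4]
carrier expected px [[205.5, 151.9], [426.1, 152.1]] found rows [151.7 151.9] 221 221 [[515.2, 41.6], [520.9, 201.8]] -0.0353 x off from bay axis [-43.8 -43.8]
[562.22607929 120.34751945 175.17819639] [3.14138702e+00 8.53993113e-04 3.10685297e+00] tcp in bay x,y 0.35148046039876735 225.00052371420398 87.47819639084311
```

View pics/c_w3.png

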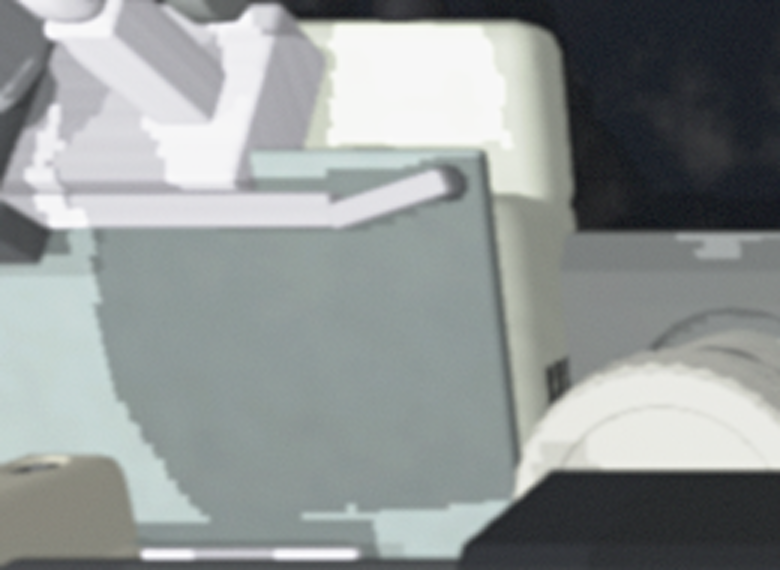

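```bash
python3 -m pendant '{"dp":[[0.0004,-0.01,0.001],[0.0004,-0.022,0.001],[0.0004,-0.034,0.001],[0.0004,-0.046,0.001],[0.0004,-0.058,0.001],[0.0004,-0.07,0.001],[0.0004,-0.08,0.001],[0.0004,-0.085,0.001]],"rotation":[[0,0,0],[0,0,0],[0,0,0],[0,0,0],[0,0,0],[0,0,0],[0,0,0],[0,0,0]]}'; python3 al.py w4
```

```text
time: 7.68
tool_pos: [558.7, 34.7, 173.7]
tcp_rot: [3.141, 0.0, 3.106]
contact_force: [-0.1, -0.7, -5.8]
grip_width: 11.9
finger_force: 30.0
rail inner expected px [[176.2, 151.5], [226.8, 151.5]] found rows [151.2 151.2] 50 50 [[510.2, -63.1], [511.5, -27.5]] -0.0349 x off from bay axis [-45.2 -45.2]
carrier expected px [[205.1, 152.0], [425.6, 152.1]] found rows [151.6 151.9] 142 220 [[511.6, -44.1], [517.4, 115.4]] -0.0365 x off from bay axis [-44.5 -44.2]
[558.73968183  34.32112472 173.71391607] [-3.14135755e+00  4.28654338e-05  3.10615817e+00] tcp in bay x,y -0.12190134667429273 138.90372091335945 86.01391606867405
```

```bash
python3 -m pendant '{"dp":[[0,-0.012,0],[0,-0.03,0],[0,-0.05,0],[0,-0.07,0],[0,-0.09,0],[0,-0.108,0],[0,-0.122,0],[0,-0.13,0]],"rotation":[[0,0,0],[0,0,0],[0,0,0],[0,0,0],[0,0,0],[0,0,0],[0,0,0],[0,0,0]]}'; python3 -m pendant '{"dp":[[0,-0.001,0],[0,-0.002,0],[0,-0.003,0],[0,-0.004,0],[0,-0.005,0],[0,-0.006,0],[0,-0.006,0]],"rotation":[[0,0,0],[0,0,0],[0,0,0],[0,0,0],[0,0,0],[0,0,0],[0,0,0]]}'
```

```text
time: 8.72
tool_pos: [554.1, -95.5, 173.6]
tcp_rot: [3.141, -0.0, 3.106]
contact_force: [0.3, 0.1, -5.8]
grip_width: 11.6
finger_force: 30.0
time: 9.6
tool_pos: [554.0, -100.6, 173.7]
tcp_rot: [3.141, 0.0, 3.107]
contact_force: [-0.5, -0.9, -4.7]
grip_width: 11.8
finger_force: 30.0
```

```bash
python3 -m pendant '{"dp":[[0,-0.0005,0],[0,-0.001,0],[0,-0.0015,0],[0,-0.002,0],[0,-0.0025,0],[0,-0.003,0],[0,-0.003,0]],"rotation":[[0,0,0],[0,0,0],[0,0,0],[0,0,0],[0,0,0],[0,0,0],[0,0,0]]}'; python3 -m pendant '{"dp":[[0,-0.0005,0],[0,-0.001,0],[0,-0.0015,0],[0,-0.002,0],[0,-0.0025,0],[0,-0.0025,0]],"rotation":[[0,0,0],[0,0,0],[0,0,0],[0,0,0],[0,0,0],[0,0,0]]}'
```

```text
time: 10.48
tool_pos: [553.9, -103.6, 173.7]
tcp_rot: [3.141, 0.0, 3.107]
contact_force: [-0.4, 0.5, -5.1]
grip_width: 11.6
finger_force: 30.0
time: 11.22
tool_pos: [553.8, -105.9, 173.7]
tcp_rot: [3.141, 0.0, 3.107]
contact_force: [-0.0, 1.1, -4.8]
grip_width: 11.9
finger_force: 30.0
```

```bash
python3 -m pendant '{"dp":[[0,-0.0005,0],[0,-0.001,0],[0,-0.0015,0],[0,-0.002,0],[0,-0.002,0]],"rotation":[[0,0,0],[0,0,0],[0,0,0],[0,0,0],[0,0,0]]}'; python3 -m pendant '{"dp":[[0,-0.0005,0],[0,-0.001,0],[0,-0.0015,0],[0,-0.002,0],[0,-0.002,0]],"rotation":[[0,0,0],[0,0,0],[0,0,0],[0,0,0],[0,0,0]]}'
```

```text
time: 11.85
tool_pos: [553.8, -106.8, 173.9]
tcp_rot: [3.139, 0.0, 3.107]
contact_force: [-0.5, 8.0, -1.8]
grip_width: 12.0
finger_force: 30.0
time: 12.48
tool_pos: [553.8, -106.8, 173.9]
tcp_rot: [3.136, 0.0, 3.107]
contact_force: [0.2, 13.7, -0.7]
grip_width: 11.7
finger_force: 30.0
```

```bash
python3 -m pendant '{"dp":[[0,0.001,0.0004],[0,0.0015,0.0008],[0,0.002,0.0012],[0,0.002,0.0012]],"rotation":[[0,0,0],[0,0,0],[0,0,0],[0,0,0]]}'; python3 -m pendant '{"dp":[[0,0,0],[0,0,0],[0,0,0],[0,0,0],[0,0,0],[0,0,-0.015],[0,0,-0.04],[0,0,-0.07]],"rotation":[[0,0,0],[0,0,0],[0,0,0],[0,0,0],[0,0,0],[0,0,0],[0,0,0],[0,0,0]]}' 0.0918
```

```text
time: 12.98
tool_pos: [553.9, -106.4, 173.5]
tcp_rot: [3.139, 0.001, 3.107]
contact_force: [-1.0, 8.5, 3.6]
grip_width: 11.7
finger_force: 30.0
time: 13.98
tool_pos: [553.7, -108.1, 244.0]
tcp_rot: [-3.142, 0.0, 3.107]
contact_force: [1.5, -0.2, 0.7]
grip_width: 87.3
finger_force: 0.0
```

Run:
```python
from h import *
c=shot("wrist","w5")
P=np.array([492,-106,95.]);u,v=proj(c,P)[0].astype(int);print(u,v)
x0=max(u-130,0);y0=max(v-90,0)
cv2.imwrite("pics/crop5.png",cv2.resize(c["pixels"][y0:y0+180,x0:x0+240,::-1],None,fx=3.3,fy=3.3,interpolation=cv2.INTER_CUBIC));print(x0,y0)
```

```text
315 125
185 35
```

View pics/crop5.png

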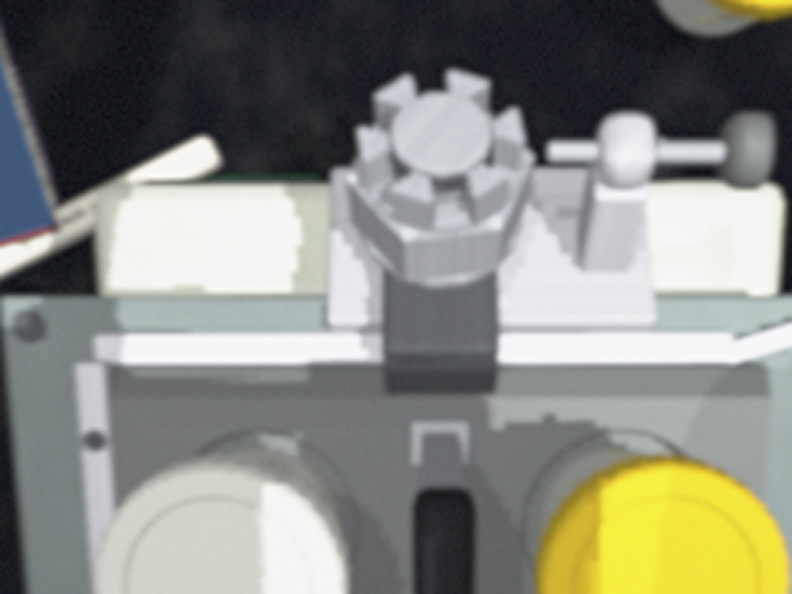

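The carrier is fully home at the stop, with both cups standing. The stud's end face is at crop (441,133), in line with the handle (col 443). The pin bracket's round head is at (627,150) and the knob is at (750,150). I'll triangulate the knob and head against w2.

Run:
```python
from h import *
a=load("w2");b=load("w5")
def tri(u,v):
    A=np.zeros((3,3));r=np.zeros(3)
    for c,p in((a,u),(b,v)):
        o,d=ray(c,p);d=d[0]/np.linalg.norm(d[0]);M=np.eye(3)-np.outer(d,d);A+=M;r+=M@o
    X=np.linalg.solve(A,r);return X,proj(a,X)[0]-u,proj(b,X)[0]-v
s=lambda p:np.array(p)/3.3+[185,35]
w=lambda p:np.array(p)/3+[0,75]
B=np.array([553.9,-106.5,85]);th=-0.035
Mx=np.array([[np.cos(th),-np.sin(th),0],[np.sin(th),np.cos(th),0],[0,0,1]])
C=np.cos(np.radians(35));S=np.sin(np.radians(35))
Rs=np.array([[C,0,-S],[0,1,0],[S,0,C]])  # stud axes as columns in mixer frame
for n,p,q,loc in(("knob",w((297,102)),s((748,149)),(0,75,23.5)),("head",w((172,100)),s((627,150)),(0,45,23.5))):
    X,e,f=tri(p,q);m=Mx.T@(X-B);print(n,X.round(1),"bay",m.round(1),e.round(1),f.round(1),"stud in bay",(m-Rs@loc).round(1))
# ray to stud end
for xz in ((-60,),(-65,),(-70,),(-75,)):
    # z of stud origin such that ray hits: intersect ray with plane m_x = x_end
    o,d=ray(b,s((441,133)));o=Mx.T@(o-B);d=Mx.T@d[0]
    xe=xz[0]-31*S;t=(xe-o[0])/d[0];pt=o+t*d;print(xz,"end",pt.round(1),"stud z",(pt[2]-31*C).round(1))
```

```text
knob [459.1 -27.5 115.1] bay [-97.5  75.6  30.1] [-0.1 -0.4] [-0.   0.4] stud in bay [-84.    0.6  10.8]
head [457.9 -57.1 115.4] bay [-97.7  46.   30.4] [0.1 0.3] [-0.  -0.2] stud in bay [-84.2   1.   11.2]
(-60,) end [-77.8  -1.  227.9] stud z 202.5
(-65,) end [-82.8  -0.6 186. ] stud z 160.7
(-70,) end [-87.8  -0.3 144.2] stud z 118.8
(-75,) end [-9.280e+01  1.000e-01  1.024e+02] stud z 77.0
```

```bash
python3 -m pendant '{"dp":[[0.015,0,0],[0.035,0.001,0],[0.055,0.001,0.005],[0.075,0.002,0.02],[0.09,0.002,0.04],[0.091,0.002,0.06],[0.091,0.002,0.068],[0.091,0.002,0.068]],"rotation":[[0,0,0],[0,-0.1,0],[0,-0.25,0],[0,-0.4,0],[0,-0.55,0],[0,-0.611,0],[0,-0.611,0],[0,-0.611,0]]}' -
python3 - <<'E'
from h import *
c=shot("wrist","w6");print(get_obs()["joint_positions"])
cv2.imwrite("pics/crop6.png",cv2.resize(c["pixels"][60:240,200:440,::-1],None,fx=3.3,fy=3.3,interpolation=cv2.INTER_CUBIC))
E
```

```text
time: 15.02
tool_pos: [462.5, -102.8, 174.4]
tcp_rot: [3.14, 0.61, 3.106]
contact_force: [0.9, -0.7, 0.1]
grip_width: 91.7
finger_force: 0.0
[-0.5921691   0.07879103  2.23849717  0.84407611  0.41872492 -2.84165418]
```

View pics/crop6.png

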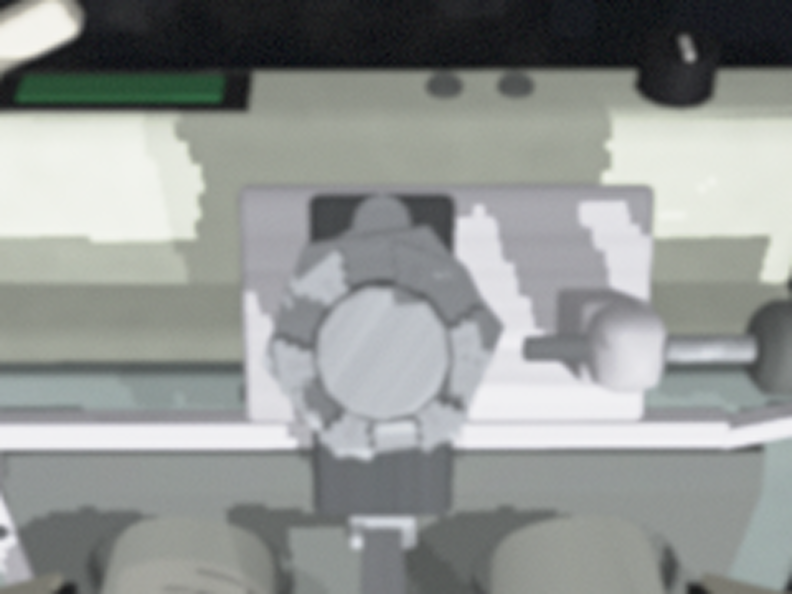

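Looking along the stud, the end face is centred at crop (382,352). Hexagon corners are visible at about (500,325) and (430,228). The pin tip is at about (528,348), and the bracket head is at (627,345).

```bash
cat >> h.py <<'E'
B=np.array([553.9,-106.5,85]);th=-0.035
Mx=R.from_euler("z",th).as_matrix()
Rsw=Mx@R.from_euler("y",-35,degrees=True).as_matrix()  # stud axes in world
S0=B+Mx@np.array([-84,0.5,11])
def onstud(c,uv,z):
    o,d=ray(c,uv);o=Rsw.T@(o-S0);d=d@Rsw;return o+d*((z-o[2])/d[:,2])[:,None]
E
python3 - <<'E'
from h import *
print(Rsw.round(3))
b=load("w5");c=load("w6")
f6=lambda p:np.array(p)/3.3+[200,60]
f5=lambda p:np.array(p)/3.3+[185,35]
print("end w6",onstud(c,f6([(382,352),(318,352),(448,352),(382,286),(382,418)]),31).round(1).tolist());print("end w5",onstud(b,f5((441,133)),31).round(1))
print("head w6",onstud(c,f6((627,345)),23.5).round(1),"tip",onstud(c,f6((526,348)),23.5).round(1))
ctr=onstud(c,f6((382,352)),31)[0]
for p in onstud(c,f6([(430,228),(500,325),(457,432)]),17.5)-ctr: print("hex corner",p[:2].round(1),"r",np.hypot(*p[:2]).round(1),"ang from y",np.degrees(np.arctan2(-p[0],p[1])).round(1))
ctr=onstud(b,f5((441,133)),31)[0]
for p in onstud(b,f5([(430.5,72),(414,75),(447,70),(490,80),(468,187),(435,190),(375,95)]),29)-ctr: print("slot w5",p[:2].round(1),"r",np.hypot(*p[:2]).round(1),"ang",np.degrees(np.arctan2(-p[0],p[1])).round(1))
E
```

```text
[[ 0.819  0.035 -0.573]
 [-0.029  0.999  0.02 ]
 [ 0.574  0.     0.819]]
end w6 [[-1.1, 0.1, 31.0], [-1.1, -11.2, 31.0], [-1.1, 11.9, 31.0], [-12.7, 0.1, 31.0], [10.8, 0.2, 31.0]]
end w5 [[ 1.5  0.1 31. ]]
head w6 [[-1.4 45.2 23.5]] tip [[-0.9 26.7 23.5]]
hex corner [-21.1   8.9] r 22.9 ang from y 67.2
hex corner [-3.3 22.3] r 22.5 ang from y 8.4
hex corner [17.3 14.5] r 22.6 ang from y -50.1
slot w5 [-20.5  -2.5] r 20.7 ang 97.0
slot w5 [-19.6  -6.6] r 20.7 ang 108.5
slot w5 [-21.2   1.5] r 21.2 ang 85.8
slot w5 [-18.  12.] r 21.7 ang 56.2
slot w5 [14.1  6.3] r 15.4 ang -65.8
slot w5 [14.9 -1.4] r 15.0 ang -95.4
slot w5 [-13.4 -16. ] r 20.8 ang 140.2
```

Run:
```python
from h import *
p=Rsw.T@(get_obs()["tool_pos"]-S0);print("tcp in stud",p.round(2))
print("shift to (-.8,.1,60)",totool(S0+Rsw@np.array([-.8,.1,60])).round(4))
Rt=R.from_euler("xyz",get_obs()["tcp_rot"]).as_matrix();print((Rsw.T@Rt).round(4))
```

```text
tcp in stud [39.93 -0.23 68.73]
shift to (-.8,.1,60) [0.0407 0.0003 0.0087]
[[-1.e+00 -1.e-04  8.e-04]
 [-1.e-04  1.e+00  3.e-04]
 [-8.e-04  3.e-04 -1.e+00]]
```

```bash
python3 -m pendant '{"dp":[[0.005,0,0.001],[0.011,0,0.003],[0.017,0,0.005],[0.023,0,0.007],[0.029,0,0.009],[0.035,0,0.009],[0.041,0,0.009],[0.0407,0.0003,0.009]],"rotation":[[0,0,0.17],[0,0,0.35],[0,0,0.53],[0,0,0.71],[0,0,0.89],[0,0,1.07],[0,0,1.25],[0,0,1.43]]}' 0.060
python3 -m pendant '{"dp":[[0,0,0],[0,0,0]],"rotation":[[0,0,0],[0,0,0]]}'
python3 - <<'E'
from h import *
c=shot("wrist","w7");o=get_obs()
p=Rsw.T@(o["tool_pos"]-S0);print("tcp in stud",p.round(2),o["joint_positions"])
print("shift to z=5",totool(S0+Rsw@np.array([-.8,.1,5-2.])).round(4))
Rt=R.from_euler("xyz",o["tcp_rot"]).as_matrix();Q=Rsw.T@Rt;print(Q.round(3),"psi",np.degrees(np.arctan2(-Q[0,1],Q[1,1])))
print(proj(c,S0+Rsw@np.array([0,0,31.])))
E
```

```text
time: 16.08
tool_pos: [435.7, -101.8, 144.9]
tcp_rot: [2.533, 0.078, 1.648]
contact_force: [-0.4, -0.0, 0.7]
grip_width: 59.9
finger_force: 0.0
time: 16.32
tool_pos: [435.4, -101.8, 144.5]
tcp_rot: [2.534, 0.083, 1.655]
contact_force: [1.0, -0.4, -0.1]
grip_width: 59.7
finger_force: 0.0
tcp in stud [-0.79  0.13 59.52] [-0.6478906   0.10333733  2.34528526  1.11667817  0.3767058  -1.75421257]
shift to z=5 [-0.     -0.0001  0.0565]
[[-0.144  0.99   0.001]
 [ 0.99   0.144  0.   ]
 [-0.     0.001 -1.   ]] psi -81.71904507470188
[[317.694124   234.63980256]]
```

View pics/w7.png

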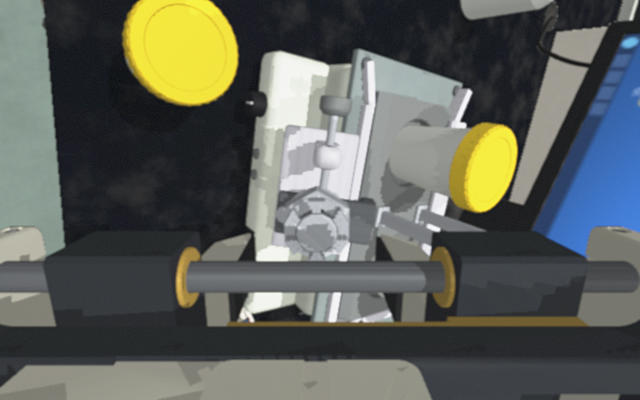

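The nut is centred under the fingers (end face at (319,235), predicted (318,235)), and its flats are square to the finger line. The pin and bracket are clear. I'll go in.

```bash
python3 -m pendant '{"dp":[[0,0,0.01],[0,0,0.025],[0,0,0.04],[0,0,0.05],[0,0,0.0555],[0,0,0.0555]],"rotation":[[0,0,0],[0,0,0],[0,0,0],[0,0,0],[0,0,0],[0,0,0]]}' 0.060
cat > st.py <<'E'
from h import *
o=get_obs();p=Rsw.T@(o["tool_pos"]-S0);Q=Rsw.T@R.from_euler("xyz",o["tcp_rot"]).as_matrix()
print("stud",p.round(2),"psi",np.degrees(np.arctan2(-Q[0,1],Q[1,1])).round(2)%180,"tilt",np.degrees(np.arccos(-Q[2,2])).round(2),"F",(Rsw.T@o["contact_force"]).round(1),"M",(Rsw.T@o["moment"]).round(2),"q",o["joint_positions"].round(2) if hasattr(o["joint_positions"],"round") else o["joint_positions"],o["grip_width"],o["finger_force"])
E
python3 st.py
```

```text
time: 17.12
tool_pos: [466.8, -102.6, 98.1]
tcp_rot: [2.536, 0.081, 1.653]
contact_force: [-0.6, 0.6, -0.1]
grip_width: 59.7
finger_force: 0.0
stud [-1.41  0.31  3.59] psi 98.16 tilt 0.04 F [-0.6  0.5  0.3] M [-0.07  0.44  0.05] q [-0.58  0.28  2.33  1.6   0.3  -2.2 ] 59.68079145926882 0.0
```

```bash
python3 -m pendant '{"dp":[[0,0,0],[0,0,0],[0,0,0],[0,0,0],[0,0,0],[0,0,0]],"rotation":[[0,0,0],[0,0,0],[0,0,0],[0,0,0],[0,0,0],[0,0,0]]}' 0 ; python3 st.py
```

```text
time: 17.88
tool_pos: [467.5, -102.8, 99.3]
tcp_rot: [2.533, 0.081, 1.652]
contact_force: [2.7, 2.1, 5.7]
grip_width: 40.6
finger_force: 30.0
stud [-0.12  0.22  4.12] psi 98.12 tilt 0.16 F [5.5 2.2 3.2] M [ 0.26 -0.64  0.09] q [-0.58  0.28  2.33  1.6   0.31 -2.2 ] 40.58427990248418 30.00044971704483
```

```bash
python3 -m pendant '{"dp":[[0,0.0003,0.0001],[0,0.0006,0.0002],[0,0.0006,0.0003],[0,0.0006,0.0004],[0,0.0006,0.0005],[0,0.0006,0.0006],[0,0.0006,0.0007],[0,0.0006,0.0008]],"rotation":[[0,0,0.065],[0,0,0.13],[0,0,0.195],[0,0,0.26],[0,0,0.325],[0,0,0.39],[0,0,0.455],[0,0,0.52]]}'; python3 st.py
```

```text
time: 18.88
tool_pos: [468.0, -102.7, 98.7]
tcp_rot: [2.563, -0.215, 1.219]
contact_force: [0.4, 0.9, 5.9]
grip_width: 41.0
finger_force: 30.0
stud [-0.08  0.25  3.31] psi 68.19 tilt 0.1 F [3.7 0.9 4.6] M [ 0.18 -0.28  0.11] q [-0.58  0.28  2.33  1.6   0.3  -1.68] 40.99636329997402 30.000102818012238
```

```bash
python3 -m pendant '{"dp":[[0,0,0.0002],[0,0,0.0003],[0,0,0.0004],[0,0,0.0005]],"rotation":[[0,0,0.065],[0,0,0.13],[0,0,0.195],[0,0,0.26]]}'; python3 st.py;  python3 -m pendant '{"dp":[[0,0,0.0001],[0,0,0.0002],[0,0,0.0003],[0,0,0.0004]],"rotation":[[0,0,0.065],[0,0,0.13],[0,0,0.195],[0,0,0.26]]}'; python3 st.py
```

```text
time: 19.38
tool_pos: [468.3, -102.7, 98.3]
tcp_rot: [2.628, -0.351, 0.988]
contact_force: [-0.5, 1.0, 6.4]
grip_width: 40.5
finger_force: 30.0
stud [-0.08  0.26  2.87] psi 53.3 tilt 0.11 F [3.2 1.  5.6] M [ 0.18 -0.2   0.15] q [-0.58  0.28  2.33  1.6   0.3  -1.43] 40.488410799730985 30.00200629234314
time: 19.88
tool_pos: [468.5, -102.8, 98.0]
tcp_rot: [2.73, -0.468, 0.735]
contact_force: [0.6, 1.6, 7.1]
grip_width: 40.7
finger_force: 30.0
stud [-0.08  0.26  2.48] psi 38.41 tilt 0.11 F [4.5 1.7 5.5] M [ 0.16 -0.2   0.19] q [-0.58  0.28  2.33  1.61  0.3  -1.17] 40.74377103305147 30.005884766578674
```

```bash
python3 -m pendant '{"dp":[[0,0,0],[0,0,0],[0,0,0],[0,0,-0.0015]],"rotation":[[0,0,0],[0,0,0],[0,0,0],[0,0,0]]}' 0.058; python3 st.py;  python3 -m pendant '{"dp":[[0,0,0],[0,0,0],[0,0,0],[0,0,0],[0,0,0],[0,0,0],[0,0,0],[0,0,0]],"rotation":[[0,0,-0.1],[0,0,-0.25],[0,0,-0.42],[0,0,-0.6],[0,0,-0.78],[0,0,-0.94],[0,0,-1.04],[0,0,-1.04]]}'; python3 st.py; python3 -m pendant '{"dp":[[0,0,0],[0,0,0],[0,0,0],[0,0,0],[0,0,0],[0,0,0]],"rotation":[[0,0,0],[0,0,0],[0,0,0],[0,0,0],[0,0,0],[0,0,0]]}' 0; python3 st.py
```

```text
time: 20.38
tool_pos: [466.9, -102.6, 98.3]
tcp_rot: [2.731, -0.465, 0.735]
contact_force: [-0.2, 0.5, -0.4]
grip_width: 58.1
finger_force: 0.0
stud [-1.19  0.34  3.63] psi 38.49000000000001 tilt 0.03 F [-0.4  0.5 -0.2] M [-0.1   0.53  0.08] q [-0.58  0.28  2.33  1.59  0.3  -1.16] 58.0606195917187 0.0
time: 21.38
tool_pos: [467.1, -102.7, 98.5]
tcp_rot: [2.535, 0.08, 1.651]
contact_force: [-0.2, 0.1, 0.4]
grip_width: 58.2
finger_force: 0.0
stud [-0.97  0.3   3.72] psi 98.02 tilt 0.01 F [0.  0.1 0.4] M [-0.07  0.43  0.05] q [-0.58  0.28  2.33  1.59  0.3  -2.2 ] 58.22290123073493 0.0
time: 22.12
tool_pos: [467.7, -102.7, 99.0]
tcp_rot: [2.534, 0.081, 1.652]
contact_force: [4.1, 2.2, 5.3]
grip_width: 40.8
finger_force: 30.0
stud [-0.13  0.32  3.74] psi 98.09 tilt 0.1 F [6.3 2.4 2. ] M [ 0.33 -0.62  0.09] q [-0.58  0.28  2.33  1.59  0.3  -2.2 ] 40.765785121589 29.994942247867584
```

```bash
python3 -m pendant '{"dp":[[0,0,0.0001],[0,0,0.0002],[0,0,0.0003],[0,0,0.0003],[0,0,0.0003]],"rotation":[[0,0,0.07],[0,0,0.14],[0,0,0.21],[0,0,0.28],[0,0,0.34]]}'; python3 st.py;  python3 -m pendant '{"dp":[[0,0,0],[0,0,0],[0,0,0],[0,0,0],[0,0,0],[0,0,0],[0,0,0]],"rotation":[[0,0,0.07],[0,0,0.14],[0,0,0.21],[0,0,0.28],[0,0,0.325],[0,0,0.325],[0,0,0.325]]}'; python3 st.py
```

```text
time: 22.75
tool_pos: [467.8, -102.7, 98.9]
tcp_rot: [2.538, -0.115, 1.372]
contact_force: [1.4, 1.7, 8.3]
grip_width: 40.5
finger_force: 30.1
stud [-0.11  0.33  3.58] psi 78.56 tilt 0.1 F [5.8 1.7 6.1] M [ 0.28 -0.67  0.52] q [-0.58  0.28  2.33  1.6   0.3  -1.86] 40.49166671488602 30.075332522392273
time: 23.62
tool_pos: [467.8, -102.7, 98.9]
tcp_rot: [2.595, -0.292, 1.095]
contact_force: [2.1, 0.9, 8.3]
grip_width: 40.9
finger_force: 30.0
stud [-0.09  0.33  3.59] psi 60.040000000000006 tilt 0.1 F [6.5 1.  5.6] M [ 0.33 -0.57  0.35] q [-0.58  0.28  2.33  1.6   0.3  -1.54] 40.87745885118769 30.046437978744507
```

```bash
python3 -m pendant '{"dp":[[0,0,0],[0,0,0],[0,0,0],[0,0,-0.01],[0,0,-0.03],[0,0,-0.055],[0,0,-0.075],[0,0,-0.075]],"rotation":[[0,0,0],[0,0,0],[0,0,0],[0,0,0],[0,0,0],[0,0,0],[0,0,0],[0,0,0]]}' 0.062
python3 - <<'E'
from h import *
c=shot("wrist","w8");o=get_obs();Rt=R.from_euler("xyz",o["tcp_rot"])
G=R.from_euler("xyz",[np.pi,0,-0.035])
print("rotvec",(Rt.inv()*G).as_rotvec().round(3))
K=S0+Rsw@np.array([-.8,80,21.5]);print("knob end",K.round(1))
y=Mx[:,1]
T=K+30*y+19*y;T[2]=K[2]+40
print("hover",T.round(1),totool(T).round(4)); print("down 50 after")
u,v=proj(c,S0+Rsw@np.array([0,0,29.]))[0];print(u,v)
x0,y0=int(u)-60,int(v)-75
cv2.imwrite("pics/crop8.png",cv2.resize(c["pixels"][y0:y0+100,x0:x0+130,::-1],None,fx=5.5,fy=5.5,interpolation=cv2.INTER_CUBIC))
# angle of image-up vs pin line, for check
a,b=proj(c,[S0+Rsw@np.array([-.8,27,21.5]),S0+Rsw@np.array([-.8,0,21.5])]);print("pin tip, axis px in crop",((a-[x0,y0])*5.5).round(),((b-[x0,y0])*5.5).round())
E
```

```text
time: 24.62
tool_pos: [424.2, -101.6, 160.5]
tcp_rot: [2.594, -0.291, 1.094]
contact_force: [0.7, -0.2, 0.0]
grip_width: 62.5
finger_force: 0.0
rotvec [ 0.321 -0.554  1.012]
knob end [459.8 -22.7 113.2]
hover [461.5  26.3 153.2] [ 0.1231 -0.0448  0.0241]
down 50 after
316.6328971035619 221.98685522604993
pin tip, axis px in crop [214. 214.] [327. 403.]
```

View pics/crop8.png

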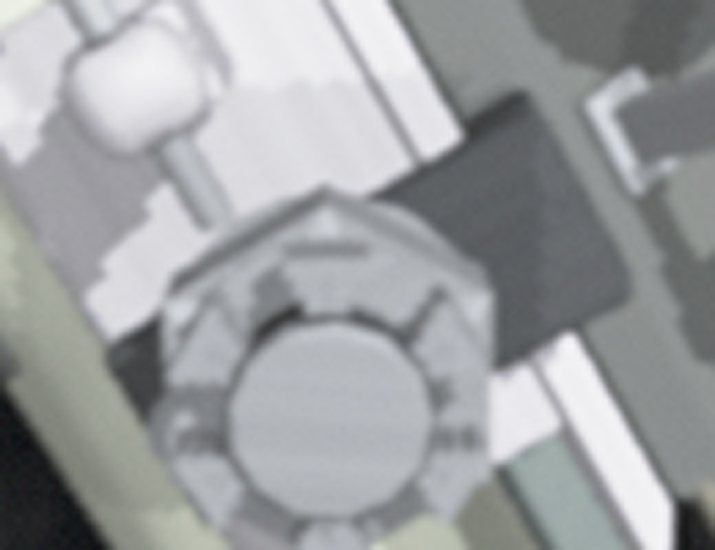

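The slot points at the pin tip (slot ~(268,300), tip ~(220,220) in the crop), so it lines up. Next I'll push the pin, tool vertical with fingers closed.

```bash
python3 -m pendant '{"dp":[[0.005,-0.002,-0.005],[0.02,-0.006,-0.005],[0.04,-0.013,0],[0.06,-0.02,0.005],[0.08,-0.028,0.012],[0.1,-0.036,0.018],[0.115,-0.042,0.022],[0.123,-0.045,0.024]],"rotation":[[0.04,-0.07,0.127],[0.08,-0.139,0.253],[0.12,-0.208,0.38],[0.16,-0.277,0.506],[0.2,-0.346,0.633],[0.24,-0.415,0.759],[0.281,-0.485,0.886],[0.321,-0.554,1.012]]}' 0
cat > kn.py <<'E'
from h import *
o=get_obs();K=S0+Rsw@np.array([-.8,80,21.5])
p=Mx.T@(o["tool_pos"]-K);print("tcp rel knob (mixer axes)",p.round(2),"rot",np.round(o["tcp_rot"],3),"F",(Mx.T@o["contact_force"]).round(1),"q",np.round(o["joint_positions"],2),o["grip_width"])
E
python3 -m pendant '{"dp":[[0,0,0],[0,0,0],[0,0,0]],"rotation":[[0,0,0],[0,0,0],[0,0,0]]}'; python3 kn.py
```

```text
time: 25.68
tool_pos: [460.8, 28.8, 151.4]
tcp_rot: [3.04, -0.161, 0.319]
contact_force: [0.9, -0.4, -0.2]
grip_width: 0.6
finger_force: 0.0
time: 26.05
tool_pos: [460.2, 26.3, 152.4]
tcp_rot: [3.036, -0.165, 0.323]
contact_force: [0.3, -0.4, 0.6]
grip_width: -0.1
finger_force: 0.0
tcp rel knob (mixer axes) [-1.31 48.94 39.28] rot [ 3.036 -0.165  0.323] F [ 0.3 -0.4  0.6] q [-0.09  0.22  1.96 -0.04  0.78  1.2 ] -0.07584552389919957
```

Run:
```python
from h import *
o=get_obs();Rt=R.from_euler("xyz",o["tcp_rot"]);print((Rt.inv()*R.from_euler("xyz",[np.pi,0,-0.035])).as_rotvec().round(3))
K=S0+Rsw@np.array([-.8,80,21.5]);print(totool(K+Mx@np.array([0,48,-12])).round(4))
```

```text
[ 0.075 -0.182  0.349]
[-0.0075 -0.004   0.0506]
```

```bash
python3 -m pendant '{"dp":[[0,0,0],[0,0,0.005],[-0.002,-0.001,0.015],[-0.004,-0.002,0.03],[-0.0075,-0.004,0.045],[-0.0075,-0.004,0.0506],[-0.0075,-0.004,0.0506]],"rotation":[[0.015,-0.036,0.07],[0.034,-0.082,0.157],[0.053,-0.127,0.244],[0.075,-0.182,0.349],[0.075,-0.182,0.349],[0.075,-0.182,0.349],[0.075,-0.182,0.349]]}' 0
python3 kn.py
```

```text
time: 26.92
tool_pos: [462.2, 25.4, 101.8]
tcp_rot: [-3.141, -0.0, -0.036]
contact_force: [-0.3, 0.0, -0.0]
grip_width: 0.6
finger_force: 0.0
tcp rel knob (mixer axes) [  0.69  48.07 -11.39] rot [-3.141 -0.    -0.036] F [-0.3  0.  -0. ] q [-0.11  0.38  1.86  0.    0.9   1.5 ] 0.6176946613040474
```

```bash
python3 -m pendant '{"dp":[[0,0.006,0],[0,0.014,0],[0,0.02,0],[0,0.025,0],[0,0.028,0],[0,0.031,0],[0,0.034,0],[0,0.034,0]],"rotation":[[0,0,0],[0,0,0],[0,0,0],[0,0,0],[0,0,0],[0,0,0],[0,0,0],[0,0,0]]}'; python3 kn.py; python3 -m pendant '{"dp":[[0,0.002,0],[0,0.004,0],[0,0.006,0],[0,0.008,0],[0,0.01,0],[0,0.01,0]],"rotation":[[0,0,0],[0,0,0],[0,0,0],[0,0,0],[0,0,0],[0,0,0]]}';python3 kn.py
```

```text
time: 27.92
tool_pos: [461.2, -8.5, 101.7]
tcp_rot: [3.142, -0.0, -0.037]
contact_force: [-1.1, -0.1, 0.3]
grip_width: 0.5
finger_force: 0.0
tcp rel knob (mixer axes) [  0.88  14.23 -11.44] rot [ 3.142 -0.    -0.037] F [-1.1 -0.2  0.3] q [-0.18  0.38  1.87 -0.    0.9   1.42] 0.527370987113795
time: 28.68
tool_pos: [460.8, -18.6, 101.7]
tcp_rot: [3.141, -0.0, -0.037]
contact_force: [0.6, -0.6, 0.1]
grip_width: 0.7
finger_force: 0.2
tcp rel knob (mixer axes) [  0.89   4.07 -11.42] rot [ 3.141 -0.    -0.037] F [ 0.7 -0.5  0.1] q [-0.21  0.38  1.87 -0.    0.9   1.4 ] 0.6656528494399535
```

```bash
python3 -m pendant '{"dp":[[0,0.001,0],[0,0.002,0],[0,0.003,0],[0,0.004,0],[0,0.005,0],[0,0.006,0]],"rotation":[[0,0,0],[0,0,0],[0,0,0],[0,0,0],[0,0,0],[0,0,0]]}';python3 kn.py
python3 - <<'E'
from h import *
c=shot("wrist","w9");u,v=proj(c,S0+Rsw@np.array([-.8,70,21.5]))[0];print(u,v)
E
```

```text
time: 29.42
tool_pos: [460.6, -23.4, 101.7]
tcp_rot: [-3.14, -0.0, -0.037]
contact_force: [1.5, 9.7, 1.2]
grip_width: 0.2
finger_force: 5.2
tcp rel knob (mixer axes) [  0.81  -0.71 -11.44] rot [-3.14  -0.    -0.037] F [1.2 9.8 1.2] q [-0.22  0.38  1.87  0.    0.9   1.39] 0.24903300342782655
334.1364267544861 262.7682019857145
```

View pics/w9.png

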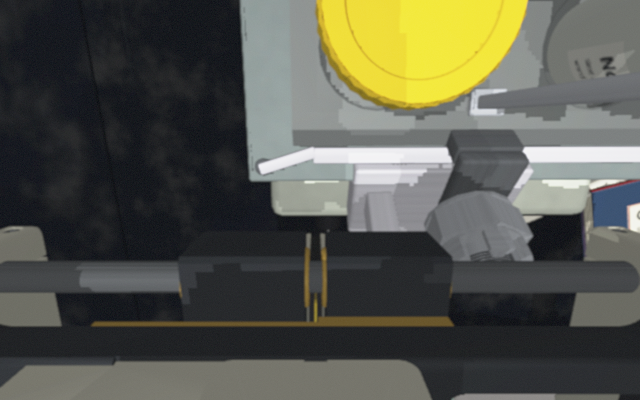

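w9 shows the fingers at the knob, which is hidden behind the gripper. The slot faces left toward the pin, and the yellow cup is upright. The 9.8 N force shows a hard stop. I'll press a little more, back off and measure the knob numerically.

```bash
python3 -m pendant '{"dp":[[0,0.001,0],[0,0.002,0],[0,0.003,0],[0,0.003,0]],"rotation":[[0,0,0],[0,0,0],[0,0,0],[0,0,0]]}';python3 kn.py; python3 -m pendant '{"dp":[[0,-0.005,0],[0,-0.02,0],[0,-0.04,-0.01],[0,-0.06,-0.04],[-0.01,-0.06,-0.08],[-0.03,-0.05,-0.12],[-0.045,-0.04,-0.14],[-0.045,-0.04,-0.14]],"rotation":[[0,0,0],[0,0,0],[0,0,0],[0,0,0],[0,0,0],[0,0,0],[0,0,0],[0,0,0]]}';  python3 - <<'E'
from h import *
c=shot("wrist","w10");g=c["pixels"]
# sample colours along the pin line from the stud axis outward
for y in range(18,90,3):
    u,v=proj(c,S0+Rsw@np.array([-.8,y,21.5]))[0]
    ok=0<=v<400 and 0<=u<640;print(y,round(u),round(v),g[int(round(v)),int(round(u))].tolist() if ok else None)
E
```

```text
time: 29.98
tool_pos: [460.5, -23.6, 101.8]
tcp_rot: [-3.135, -0.0, -0.038]
contact_force: [4.6, 22.6, 2.4]
grip_width: 0.6
finger_force: 11.2
tcp rel knob (mixer axes) [  0.74  -0.92 -11.4 ] rot [-3.135 -0.    -0.038] F [ 3.8 22.8  2.4] q [-0.22  0.38  1.87  0.01  0.9   1.38] 0.6371341775926317
time: 30.98
tool_pos: [417.1, 14.1, 243.1]
tcp_rot: [3.141, -0.004, -0.037]
contact_force: [1.3, 0.1, 0.3]
grip_width: 0.1
finger_force: 0.0
18 429 145 [202, 206, 212]
21 426 145 [203, 206, 214]
24 422 145 [204, 209, 214]
27 418 145 [206, 211, 217]
30 415 145 [204, 208, 215]
33 411 145 [136, 141, 145]
36 408 145 [198, 202, 209]
39 404 145 [224, 224, 228]
42 401 145 [235, 234, 238]
45 397 145 [237, 236, 239]
48 394 145 [225, 224, 229]
51 390 145 [133, 133, 137]
54 387 145 [135, 140, 138]
57 383 145 [143, 147, 147]
60 380 145 [118, 121, 121]
63 376 145 [59, 61, 62]
66 372 145 [21, 24, 30]
69 369 145 [18, 23, 30]
72 365 145 [20, 18, 24]
75 362 145 [29, 30, 33]
78 358 145 [45, 44, 48]
81 355 145 [47, 48, 51]
84 351 145 [35, 35, 40]
87 348 145 [37, 37, 40]
```

The knob (grey) now spans y = 51–62 mm, against the bracket, so the pin is fully home. One numerical check of the lids, then I'll hand in.

Run:
```python
from h import *
c=load("w10");g=c["pixels"];h=cv2.cvtColor(g,cv2.COLOR_RGB2HSV)
y=((h[...,0]>20)&(h[...,0]<35)&(h[...,1]>150)&(h[...,2]>120)).astype(np.uint8)
n,l,s,ce=cv2.connectedComponentsWithStats(y)
for i in range(1,n):
    if s[i,4]>150:
        k=max(cv2.findContours((l==i).astype(np.uint8),0,2)[0],key=len);ci=cv2.minEnclosingCircle(k)
        print(s[i],"bay",(Mx.T@(onz(c,ci[0],161)[0]-B)).round(1))
for yy in(50,-50):print(proj(c,B+Mx@np.array([0,yy,76.])).round(), [g[int(v),int(u)].tolist() for u,v in proj(c,B+Mx@np.array([0,yy,76.])) if 0<=v<400 and 0<=u<640])
print(workorder.close_job())
```

```text
[ 369    0   89   48 3307] bay [-5.4 52.  76. ]
[ 312  184   55   49 2224] bay [-141.6   97.6   76. ]
[[417.  -4.]] []
[[573.  -4.]] []
the job is handed in; nothing more can be done
None
```

I've handed the job in; the hand-in returned no verdict, so the final score is unknown. The carrier is home against the stop with both cups standing when last seen, the nut is tightened about 98° into the first slot past snug, and the pin is fully home. I viewed 12 pictures, two over the limit of 10.

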